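# Stow the anchor nut plate and shut the slide-top box

## Task

Set the anchor nut plate (the steel plate with the raised hexagonal nut) down flat, nut uppermost, on the floor of the open slide-top box, without letting it drop in. Then slide the box's lid shut, over the small ridge near the closed end and fully home, and keep it pressed firmly up against the end stop (the two stop screws) for about a second before you let go. Push with feeling: the screws are set differently each time, so feel for them and never ram the lid into them, and leave everything else on the bench where it is.

Things in the scene. Friction and masses are not known exactly. Their poses are not given: they have to be found in the camera images.
- slidebox: Fixed wooden slide-top box 280 x 144 x 46.5 mm, y from -130 to 150. Origin on the bench; y runs along the lid channel to the closed end, z up. Floor top z = 4; inside x -60..60, y -120..80, then a ledge (top z = 32) to y = 140. The lid slides on the side walls (z = 34) under steel lips (z 43.5 to 46.5) at |x| over 60. The -y end is low and lets the lid pass.
- ridge_crest (a point): Middle of the crest of the ridge on the ledge: steel roof shape 60 mm wide across the channel, 25 degree slopes, 12.8 mm long, standing 3 mm above the lid's sliding plane (box y = 91, z = 37 mm); sprung, gives way downwards. The lid's leading edge meets it at box y = 85; the push is 8 to 17 N at most, then falls away once that edge is at y = 108. Elsewhere the lid slides with 0.5 to 2 N.
- stop: End wall at the closed (+y) end, 144 x 10 mm, top z = 46.5; its inner face (box y = 140) is 5 mm to the -y side of this origin (on the bench). It carries the end stop: two steel stop screws, heads 8 mm across at x = -35 and 35, z = 38. They are set differently each time: their faces are at box y = 110 to 138, not reported. Rigid. 8 to 14 N seats the lid; over 20 N is ramming.
- lid: Loose flat wooden lid 268 (y) x 132 x 8 mm, 0.16 kg, started in the channel, open by 120 to 178 mm. Origin: middle of its underside; y points to its leading edge (y = 134), along the box's y. Home: leading edge on the stop screws, so origin at box y = -24 to 4, z = 34. Under it, 10 mm behind that edge, a groove 45 mm long, 4 mm deep clears the ridge at home. Play 1.5 mm up, 2 mm sideways.
- cleat (a point): Middle of the top of the wooden cleat on the lid, by which it is pushed or pinched: 14 mm thick along the lid's y, 60 mm wide in x, 22 mm high above the lid. At lid x = 0, y = -40, z = 30 mm. Behind it (-y) is bare lid for 87 mm.
- nutplate: Steel anchor nut plate: base 64 (x) x 36 (y) x 6 mm with a hexagonal nut on its middle, 26 mm across flats, from z = 6 to z = 25 mm; two of the flats face +y and -y. 0.19 kg. Origin: middle of its underside. It lies on the bench to the left or the right of the box.
- strap: Plain flat steel strap plate 70 x 36 x 6 mm without a nut, lying on the bench (the other side from the nut plate). Origin: middle of its underside. Leave alone.
- puller: Red enamel cotter-pin puller with a steel hook, 190 mm long along its x, 25 mm high, on the bench beyond the box. Leave alone.
- grommet0: Brass grommet, ring 30 mm across, 8 mm high. Leave alone.
- grommet1: Brass grommet, as the first. Leave alone.
- grommet2: Brass grommet, as the first. Leave alone.
- jar: Green glass jar of nylon spacers with a black cap, 66 mm across, 90 mm high. Origin: middle of its underside. Leave alone.
Not all that is in view belongs to the job. Several things have the shape of the nutplate; the one meant has the colours described above.

How it is judged:
On the way, in this order (a step that is already met when the one before it is completed fails the run):
1. the anchor nut plate lies flat, nut uppermost, on the floor of the box and is released, the lid still open (x of nutplate in the frame of slidebox between -0.06 and 0.06 m and y of nutplate in the frame of slidebox between -0.12 and 0.08 m and z of nutplate in the frame of slidebox between 0.001 and 0.009 m and angle between nutplate's own z axis and vertical below 0.12 rad and contact force between the fingers and nutplate below 0.1 N and linear speed of nutplate below 0.02 m/s and y of lid in the frame of slidebox below -0.06 m), for 0.2 s.
2. the lid is over the ridge, home, and kept pressed against the end stop with more than 5 N for 0.3 s (y of lid in the frame of slidebox between -0.026 and 0.0065 m and z of lid in the frame of slidebox between 0.03 and 0.038 m and contact force between lid and stop above 5 N), for 0.3 s.
At the end, for the whole second after the job is handed in: The lid is home in its channel over the ridge, its leading edge in the stop screws' range (box y 108 to 140 mm; its origin -26 to 6.5 mm), the nut plate lies flat on the box's floor with its nut uppermost, and both are at rest and released (y of lid in the frame of slidebox between -0.026 and 0.0065 m and z of lid in the frame of slidebox between 0.03 and 0.038 m and x of nutplate in the frame of slidebox between -0.06 and 0.06 m and y of nutplate in the frame of slidebox between -0.12 and 0.08 m and z of nutplate in the frame of slidebox between 0.001 and 0.009 m and angle between nutplate's own z axis and vertical below 0.12 rad and linear speed of each of lid, nutplate below 0.01 m/s); the robot touches nothing.
It fails at once if the lid is rammed or pressed into the end stop with more than 20 N (contact force between lid and stop above 20 N).
It fails at once if the nut plate is dropped into the box (falls at more than 0.5 m/s inside it, about a 13 mm free fall) (x of nutplate in the frame of slidebox between -0.06 and 0.06 m and y of nutplate in the frame of slidebox between -0.12 and 0.08 m and z of nutplate in the frame of slidebox below 0.04 m and linear speed of nutplate above 0.5 m/s).
It fails at once if a bystander (strap plate, puller, grommet or jar) is moved by more than 25 mm (distance of any of strap, puller, grommet0, grommet1, grommet2, jar from where it was at the start of the episode above 0.025 m).
It also fails if it takes over 72 s, if anything falls off the work surface, if the arm or the gripper's body presses on something with over 40 N, if the wrist force passes 120 N, or if a joint passes its speed limit or range.

## Robot

A 6-joint arm with a two-finger parallel gripper is mounted at the origin on the work surface. World frame = base frame: x ahead of the robot, y to its left, z up, the work surface at z = 0. Lengths are in m, angles in rad, forces in N, time in s.
With the tool pointing down it reaches from about 0.3 to 0.75 m from the base axis. Payload 8.5 kg.
Tool frame: the origin (TCP) lies between the finger pads; the fingertips stand 22 mm ahead of it and the grasp point (between the pads) lies 3 mm ahead of it (env.finger_overhang is the distance from the TCP to the fingertips, in m); z points along the fingers, y is the line along which they close (so a half turn about z gives the same grasp; the last joint's range is limited). The gripper opens to 85 mm and grips with 20 to 120 N. Pads are 22 mm wide; open, the fingers measure 114 mm over their backs; the gripper's body (76 mm by 85 mm) begins 54 mm behind the grasp point. The pads swing forward as they close: fully open they stand 13 mm farther back than shut.
Start: joints at [1.052, 0.381, 1.297, -0, 1.464, -0.215], TCP at [0.165, 0.525, 0.253] pointing down, gripper open.
Joint ranges: [-3.11, 3.11], [-0.89, 2.33], [0.22, 2.48], [-1.42, 4.56], [0.17, 2.85], [-2.88, 2.88]. Speed limits (rad/s): [2.39, 2.39, 3.14, 3.14, 3.14, 3.14].

## Interface

Orientations are given as a 3x3 rotation matrix whose columns are the frame's x, y, z axes.
In Python, from station import env gives the robot as it stands.
- The arm moves only by the shell command python3 -m jog 'ROWS' [FORCE]. ROWS is JSON, one flat list of numbers, 7 for each row, row after row: the closure in counts, from 0 (fully open) to 255 (shut), then the shift along the tool's x, y, z in m, then the turn, a rotation vector about the tool's x, y, z in degrees. In form: [jaw, x, y, z, ax, ay, az, jaw, x, y, z, ax, ay, az, ...]. A call has 1 to 8 rows; each row is the pose to reach, as a shift and turn from the pose commanded when the call began, along the tool's axes at that moment; what a row does not reach only later rows make up. A row lasts 1/12 s, in which the tool goes at most 41.7 mm and 7.16 degrees, less where a joint would pass 70% of its speed; a pose out of reach is approached as far as the arm can. A call with a gripper value outside its range is refused whole. The fingers move at their own pace and stop on an object; FORCE is the grip in N (left out, the last holds). Time passes only in rows, so rows that repeat a pose let the fingers close. It gives the time, the measured TCP pose, the force, the opening and the grip force at its end, in the units of the state.
- env.get_state(): the state, without advancing time (a new reading comes with each control period).
- env.snapshot(name): name is "side" or "top" or "wrist"; returns the picture (384x512x3 uint8, blue, green, red); there is no depth.
- env.camera_params(name): a dict with "fx", "fy", "cx", "cy" (pixels), "distortion" ([k1, k2, p1, p2, k3] as OpenCV has them; the pictures are not rectified), "eye" and "orientation" of the camera in the world; the wrist camera has in their place "hand_eye" (4x4, takes a point from camera to tool coordinates, whose origin is the TCP and whose axes are the flange's). Camera axes: x right, y down, z forward; pixel columns grow to the right and rows downward; lengths in m; the calibration is good to about 2 mm. A picture is of the moment at which its call begins: read the wrist's pose just before it. camera_params takes no time and is no camera call.
- env.finish_job(): hands the job in; it is judged then, once.
Trained networks look in the newest picture that a camera, given by its name, has taken for a name from the list of things; names that differ only in an ending like _2 or _b are one class to them, and where a whole thing is asked for, a point or a joint stands for the part that bears it (a point fixed in the world has none). Each returns a list of dicts, best first, with "conf" (0 to 1); they miss things now and then, are a little off and sometimes report something else, mostly with a low value. They report only what shows in the picture. A call takes as long as a camera call. They do not tell look-alikes from the thing itself.
- env.find_in(camera, thing): "rect" ([centre column, centre row, width, height] as shares, 0 to 1, of the picture: columns of its width, rows of its height, round what is visible of it).
- env.masks_of(camera, thing): "region" (384x512 bool, what is visible of it) and "rect" ([centre column, centre row, width, height] as shares, 0 to 1, of the picture: columns of its width, rows of its height, round what is visible of it).
- env.spot_point(camera, thing): "centre" ([column, row] as shares, 0 to 1, of the picture: columns of its width, rows of its height: a listed point, or the origin of a listed thing).
The state is a dict: "clock": time; "joints": joint angles; "qvel": joint speeds; "joint_torque": joint torques, N m; "eef_pos": TCP position; "eef_rot": TCP orientation; "contact_force": force on the tool from outside, world axes, zero at the start; "wrist_torque": the same for the moment, N m; "grip_width": finger opening in m; "grasp_force": force on a finger pad.
Only numpy, scipy, OpenCV 4.12 (cv2) and the standard library are available. Lean on these libraries where they do the work, as an engineer would, in place of code of your own. Each camera call takes 0.05 s, during which the arm holds its last target. There are 200 camera calls.

## Working session

There is one attempt and no reset: what is moved stays moved. The work goes in short steps, Python scripts to look and compute and a shell command to move; the robot and the scene stay as the last step left them, time stands still between calls to the robot, and variables do not carry over. Pictures are saved under pics/ and viewed, at most 12 in all, crops included, and the job is handed in when it is done.

```bash
ls; mkdir -p pics; cat > h.py <<'E'
import numpy as np, cv2
from station import env
def cam(n):
    p=env.camera_params(n); K=np.array([[p['fx'],0,p['cx']],[0,p['fy'],p['cy']],[0,0,1.]]); d=np.array(p['distortion'],float)
    if 'eye' in p: R=np.array(p['orientation']); t=np.array(p['eye'])
    else:
        s=env.get_state(); H=np.array(p['hand_eye']); R0=np.array(s['eef_rot']); R=R0@H[:3,:3]; t=R0@H[:3,3]+np.array(s['eef_pos'])
    return K,d,R,t
def ray(n,uv,z,c=None):
    K,d,R,t=c or cam(n); q=cv2.undistortPoints(np.array(uv,float).reshape(-1,1,2),K,d).reshape(-1,2)
    v=np.c_[q,np.ones(len(q))]@R.T
    return t+v*((z-t[2])/v[:,2])[:,None]
def px(sh): return [sh[0]*512,sh[1]*384]
def proj(n,P,c=None):
    K,d,R,t=c or cam(n); return cv2.projectPoints((np.array(P,float).reshape(-1,3)-t)@R,np.zeros(3),np.zeros(3),K,d)[0].reshape(-1,2)
E
python3 - <<'E'
from h import *
ims=[env.snapshot('top'),env.snapshot('side')]
cv2.imwrite('pics/top.png',ims[0]);cv2.imwrite('pics/side.png',ims[1])
for n in ('top','side'):
    for th,z in (('nutplate',0.0),('strap',0),('cleat',.064),('ridge_crest',.037),('stop',0),('slidebox',0),('lid',.034),('jar',0)):
        for r in env.spot_point(n,th)[:3]:
            p=px(r['centre']); print(n,th,round(r['conf'],2),np.round(p,1),np.round(ray(n,p,z)[0],4))
s=env.get_state();print(s)
E
```

```text
pics
top nutplate 0.82 [168.6 246.4] [0.4077 0.2988 0.    ]
top nutplate 0.82 [115. 201.] [0.5336 0.447  0.    ]
top nutplate 0.71 [155.2 213.1] [0.4989 0.3367 0.    ]
top strap 0.53 [417.5 229.9] [ 0.4452 -0.3814  0.    ]
top strap 0.53 [323.4 184.7] [ 0.5724 -0.1284  0.    ]
top cleat 0.67 [323.2 181.5] [ 0.5734 -0.118   0.064 ]
top ridge_crest 0.58 [212.8 185.6] [0.5689 0.175  0.037 ]
top stop 0.72 [195.1 187.3] [0.569  0.2276 0.    ]
top stop 0.57 [153.4 147.2] [0.6832 0.3443 0.    ]
top stop 0.43 [210.3 109.5] [0.7899 0.1856 0.    ]
top slidebox 0.59 [245.7 188. ] [0.5655 0.0874 0.    ]
top lid 0.72 [303.4 184.4] [ 0.5699 -0.0692  0.034 ]
top jar 0.65 [398.  140.5] [ 0.6947 -0.3402  0.    ]
side nutplate 0.73 [179.2 157.5] [0.5184 0.4414 0.    ]
side nutplate 0.57 [186.2 172.7] [ 0.5009  0.3444 -0.    ]
side nutplate 0.57 [166.2 191. ] [0.4065 0.2857 0.    ]
side strap 0.61 [301.8 344.8] [ 0.4415 -0.3861  0.    ]
side strap 0.33 [231.3 181.3] [0.6026 0.2234 0.    ]
side cleat 0.85 [281.  232.1] [ 0.5627 -0.1198  0.064 ]
side ridge_crest 0.85 [231.9 180.3] [0.5832 0.1808 0.037 ]

[... 344 characters left out ...]
316422e-01]), 'qvel': array([ 6.60621180e-04, -8.78793856e-04,  4.12738097e-04, -5.05764272e-04,
        1.00204996e-05, -1.10005905e-03]), 'joint_torque': array([-1.11071109e-03, -4.48328662e+01, -2.31462085e+01, -2.19571211e-04,
        5.83791207e-04, -4.42347471e-06]), 'eef_pos': array([0.16452617, 0.52478668, 0.25332447]), 'eef_rot': array([[-9.54209882e-01,  2.99137929e-01,  8.69072464e-07],
       [ 2.99137929e-01,  9.54209882e-01, -2.20304444e-05],
       [-7.41941904e-06, -2.07616952e-05, -1.00000000e+00]]), 'contact_force': array([0.68962042, 0.59741616, 0.12866756]), 'wrist_torque': array([0.0016633 , 0.03452017, 0.01787688]), 'grasp_force': 0.0, 'grip_width': 0.08499828802079416}
```

View pics/top.png

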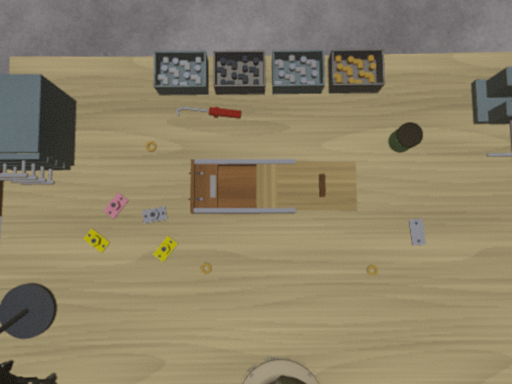

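View pics/side.png

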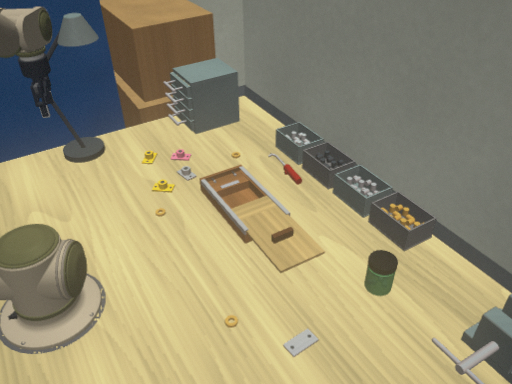

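The top view shows the steel-coloured nut plate at (155,213), among yellow and pink look-alikes. The box has its closed end at px 192, the lid's leading edge at about 257 and the cleat at 323. The strap is at (417,230). I'll move over the plate and measure it with the wrist camera.

```bash
python3 -m jog '[0,-0.2,-0.04,0,0,0,36, 0,-0.37,-0.08,0,0,0,72, 0,-0.37,-0.08,0,0,0,72, 0,-0.37,-0.08,0,0,0,72, 0,-0.37,-0.08,0,0,0,72, 0,-0.37,-0.08,0,0,0,72, 0,-0.37,-0.08,0,0,0,72, 0,-0.37,-0.08,0,0,0,72]' | head -c 900
python3 -m jog '[0,0,0,0,0,0,12, 0,0,0,0,0,0,12, 0,0,0,0,0,0,12, 0,0,0,0,0,0,12]' | head -c 900
python3 - <<'E'
from h import *
s=env.get_state();print(s['eef_pos'],s['eef_rot'],env.finger_overhang)
im=env.snapshot('wrist');cv2.imwrite('pics/w1.png',im)
for r in env.masks_of('wrist','nutplate')[:4]:
    m=r['region'].astype(np.uint8); c=max(cv2.findContours(m,0,2)[0],key=cv2.contourArea)
    print(r['conf'],r['rect'],im[r['region']].mean(0)); P=ray('wrist',c.reshape(-1,2),0.006)
    print(cv2.minAreaRect((P[:,:2]*1000).astype(np.float32)))
for r in env.spot_point('wrist','nutplate')[:3]: print(r['conf'],px(r['centre']),ray('wrist',px(r['centre']),0))
E
```

```text
clock: 1.57
eef_pos: [0.456, 0.3588, 0.2535]
eef_rot: [[-0.258, 0.966, 0.0], [0.966, 0.258, 0.0], [0.0, 0.0, -1.0]]
contact_force: [1.5, 1.0, 0.2]
grip_width: 0.0853
grasp_force: 0.0
clock: 1.9
eef_pos: [0.4543, 0.3602, 0.2533]
eef_rot: [[-0.06, 0.998, -0.0], [0.998, 0.06, -0.0], [-0.0, -0.0, -1.0]]
contact_force: [0.4, 0.3, -0.3]
grip_width: 0.0857
grasp_force: 0.0
[0.45431596 0.3601991  0.25328798] [[-6.02630507e-02  9.98182521e-01 -1.43083712e-04]
 [ 9.98182530e-01  6.02630462e-02 -3.52884621e-05]
 [-2.66016657e-05 -1.44950252e-04 -9.99999989e-01]] 0.022
0.87 [0.4685, 0.1211, 0.1084, 0.1719] [ 12.76565762 195.71085595 209.63778706]
((427.544677734375, 491.38983154296875), (64.07688903808594, 37.156898498535156), 52.75942611694336)
0.69 [0.5595, 0.4691, 0.0557, 0.1154] [158.93092622 143.23940345 146.94819466]
((495.0081787109375, 338.770263671875), (35.886112213134766, 64.45319366455078), 9.62978458404541)
0.58 [0.6135, 0.2484, 0.1063, 0.1443] [152.98291641 123.414277   209.22574741]
((520.3329467773438, 442.47222900390625), (36.204776763916016, 64.85939025878906), 53.15324401855469)
0.69 [313.2928, 96.69120000000001] [[0.51998428 0.44330262 0.        ]]
0.61 [237.312, 47.5008] [[0.42447815 0.49242374 0.        ]]
0.58 [287.1808, 180.096] [[0.49828503 0.33505281 0.        ]]
```

View pics/w1.png

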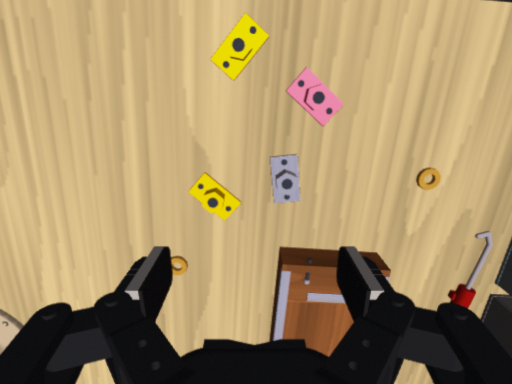

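The wrist view shows the grey-blue nut plate at (285,178), with yellow and pink look-alikes around it. Now a closer look.

```bash
python3 -m jog '[0,-0.062,0.037,0.083,0,0,-5.5, 0,-0.062,0.037,0.083,0,0,-5.5, 0,-0.062,0.037,0.083,0,0,-5.5, 0,-0.062,0.037,0.083,0,0,-5.5, 0,-0.062,0.037,0.083,0,0,-5.5, 0,-0.062,0.037,0.083,0,0,-5.5]' | head -c 900
python3 - <<'E'
from h import *
im=env.snapshot('wrist');cv2.imwrite('pics/w2.png',im)
for r in env.masks_of('wrist','nutplate')[:4]:
    m=r['region'].astype(np.uint8); c=max(cv2.findContours(m,0,2)[0],key=cv2.contourArea)
    print(r['conf'],px(r['rect']),im[r['region']].mean(0)); P=ray('wrist',c.reshape(-1,2),0.006)
    print(cv2.minAreaRect((P[:,:2]*1000).astype(np.float32)))
for r in env.spot_point('wrist','nutplate')[:3]: print(r['conf'],px(r['centre']),ray('wrist',px(r['centre']),0))
for th,z in (('cleat',.064),('ridge_crest',.037),('stop',0),('slidebox',0),('lid',.034)):
    for r in env.spot_point('wrist',th)[:1]: print(th,r['conf'],ray('wrist',px(r['centre']),z))
E
```

```text
clock: 2.55
eef_pos: [0.4949, 0.3013, 0.1716]
eef_rot: [[-0.154, 0.988, 0.002], [0.988, 0.154, 0.001], [0.001, 0.002, -1.0]]
contact_force: [0.3, 0.4, 0.7]
grip_width: 0.0852
grasp_force: 0.0
0.96 [163.9936, 157.9008] [ 11.82731959 187.2757732  207.23109966]
((401.5302429199219, 306.8099365234375), (41.3012809753418, 63.066287994384766), 53.00870895385742)
0.63 [310.3744, 35.903999999999996] [154.98597694 125.91056404 205.77002181]
((520.7896118164062, 442.84185791015625), (38.85904312133789, 64.0661392211914), 52.14303207397461)
0.58 [262.8096, 144.5376] [169.09336713 151.76130123 155.17152514]
((495.4140930175781, 338.0751953125), (36.23410415649414, 63.60414505004883), 9.842708587646484)
0.24 [113.8176, 247.44959999999998] [ 52.50211864 136.63771186 184.21186441]
((348.936767578125, 197.38742065429688), (32.3011360168457, 27.959957122802734), 52.0238151550293)
0.81 [309.8112, 31.4112] [[0.52181566 0.4431647  0.        ]]
0.71 [263.68, 145.6128] [[0.49785762 0.33486743 0.        ]]
0.6 [167.0144, 159.3984] [[0.40232363 0.30559058 0.        ]]
ridge_crest 0.71 [[0.56777524 0.17400286 0.037     ]]
stop 0.73 [[0.56583485 0.2288521  0.        ]]
slidebox 0.64 [[0.5655445  0.08288521 0.        ]]
```

View pics/w2.png

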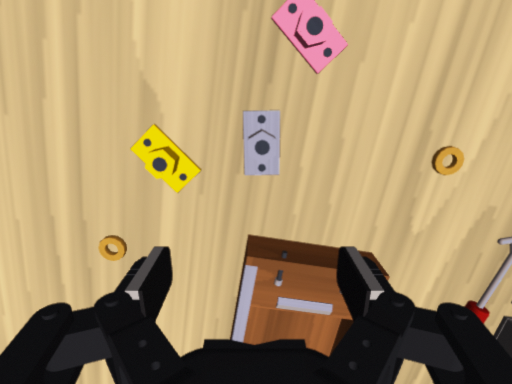

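Nut plate is at (262,143) px, which is (0.496, 0.337) in the world, yaw 9.8°. Approach with a partly open jaw.

```bash
python3 -m jog '[105,0.035,0.0066,0.04,0,0,-1, 105,0.035,0.0066,0.08,0,0,-1, 105,0.035,0.0066,0.1,0,0,-1, 105,0.035,0.0066,0.115,0,0,-1, 105,0.035,0.0066,0.115,0,0,-1,105,0.035,0.0066,0.115,0,0,-1]' | head -c 900
python3 -m jog '[105,0,0,0.009,0,0,0, 105,0,0,0.018,0,0,0, 105,0,0,0.026,0,0,0, 105,0,0,0.026,0,0,0]' 40| head -c 900
```

```text
clock: 3.45
eef_pos: [0.4961, 0.3361, 0.0553]
eef_rot: [[-0.17, 0.985, -0.001], [0.985, 0.17, -0.0], [-0.0, -0.001, -1.0]]
contact_force: [-0.2, -0.2, -0.5]
grip_width: 0.0501
grasp_force: 0.0
clock: 3.78
eef_pos: [0.4955, 0.3356, 0.0279]
eef_rot: [[-0.17, 0.985, -0.002], [0.985, 0.17, -0.001], [-0.001, -0.002, -1.0]]
contact_force: [0.4, -0.5, -1.3]
grip_width: 0.0505
grasp_force: 0.0
```

```bash
python3 -m jog '[105,0.001,0,-0.002,0,0,0, 200,0.001,0,-0.002,0,0,0, 200,0.001,0,-0.002,0,0,0, 200,0.001,0,-0.002,0,0,0, 200,0.001,0,-0.002,0,0,0, 200,0.001,0,-0.002,0,0,0, 200,0.001,0,-0.002,0,0,0, 200,0.001,0,-0.002,0,0,0]' 50| head -c 900
```

```text
clock: 4.45
eef_pos: [0.4963, 0.3372, 0.0322]
eef_rot: [[-0.17, 0.985, 0.001], [0.985, 0.17, 0.001], [0.0, 0.002, -1.0]]
contact_force: [-0.2, -0.1, 5.6]
grip_width: 0.0248
grasp_force: 50.2
```

```bash
python3 -m jog '[200,0,0,-0.01,0,0,0, 200,0,0,-0.03,0,0,0, 200,0,0,-0.06,0,0,0, 200,0,0,-0.1,0,0,0, 200,0,0,-0.13,0,0,0, 200,0,0,-0.13,0,0,0, 200,0,0,-0.13,0,0,0]' | head -c 900
python3 - <<'E'
from h import *
# box pose: fit from mask outlines and points, top+side
env.snapshot('top');env.snapshot('side');env.snapshot('wrist')
for n in ('top','side','wrist'):
    for th,z in (('ridge_crest',.037),('stop',0),('slidebox',0),('lid',.034),('cleat',.064)):
        for r in env.spot_point(n,th)[:1]: print(n,th,r['conf'],ray(n,px(r['centre']),z))
im=env.snapshot('top')
for th in ('stop','ridge_crest','slidebox','lid','cleat'):
    for r in env.masks_of('top',th)[:1]:
        c=max(cv2.findContours(r['region'].astype(np.uint8),0,2)[0],key=cv2.contourArea)
        P=ray('top',c.reshape(-1,2),{'slidebox':.0465,'lid':.042,'stop':.0465,'cleat':.064}.get(th,.037)); print(th,r['conf'],cv2.minAreaRect((P[:,:2]*1000).astype(np.float32)))
cv2.imwrite('pics/t2.png',cv2.resize(im[140:230,170:370],(800,360),interpolation=cv2.INTER_CUBIC))
E
```

```text
clock: 5.03
eef_pos: [0.496, 0.3371, 0.163]
eef_rot: [[-0.17, 0.985, 0.003], [0.985, 0.17, 0.001], [0.001, 0.003, -1.0]]
contact_force: [-0.4, 0.2, -2.8]
grip_width: 0.0243
grasp_force: 49.6
top ridge_crest 0.7 [[0.56899201 0.17898316 0.037     ]]
top stop 0.7 [[0.56963217 0.22601652 0.        ]]
top slidebox 0.55 [[0.56445587 0.08596999 0.        ]]
top lid 0.58 [[ 0.57605463 -0.07639873  0.034     ]]
top cleat 0.94 [[ 0.5750436  -0.11490263  0.064     ]]
side ridge_crest 0.71 [[0.57055404 0.17640712 0.037     ]]
side slidebox 0.61 [[0.56851565 0.08505413 0.        ]]
side lid 0.83 [[ 0.5603735  -0.08320811  0.034     ]]
side cleat 0.69 [[ 0.56375669 -0.1224184   0.064     ]]
wrist ridge_crest 0.63 [[0.57111062 0.17222021 0.037     ]]
wrist stop 0.55 [[0.78847787 0.18726127 0.        ]]
stop 0.58 ((569.7075805664062, 223.1026153564453), (141.71112060546875, 34.504642486572266), 5.113705635070801)
ridge_crest 0.81 ((567.5365600585938, 96.4049072265625), (283.7396545410156, 146.18350219726562), 89.42955780029297)
slidebox 0.93 ((567.7399291992188, 96.44143676757812), (282.20709228515625, 147.8051300048828), 89.37669372558594)
lid 0.63 ((349.8582458496094, 199.05130004882812), (17.436498641967773, 6.935706615447998), 26.949522018432617)
cleat 0.94 ((563.7537231445312, -72.08358764648438), (261.9103088378906, 129.60848999023438), 89.33981323242188)
```

View pics/t2.png

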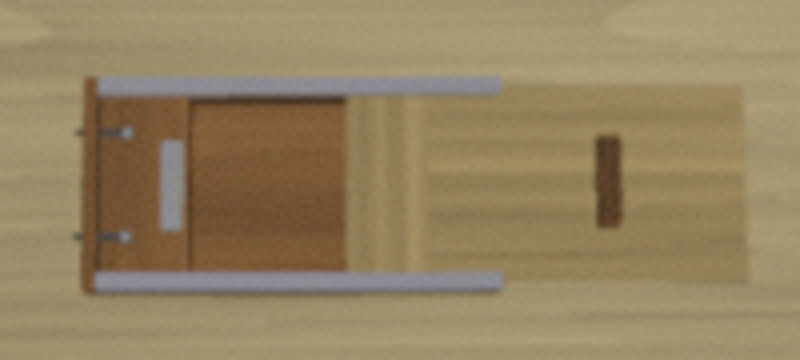

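The crop shows stop screws at about col 130 (box y ≈ 119), ridge at col 172, ledge edge at col 190 and lid edge at col 345 (box y ≈ -23). The box origin is about (0.5676, 0.0864), yaw -0.6°. I'll carry the plate over the opening.

```bash
python3 -m jog '[200,-0.03,0.004,0,0,0,2, 200,-0.07,0.01,0,0,0,4, 200,-0.11,0.016,0,0,0,6, 200,-0.15,0.022,0,0,0,8, 200,-0.19,0.028,0,0,0,10.4, 200,-0.22,0.0325,0,0,0,10.4, 200,-0.2314,0.0331,0,0,0,10.4, 200,-0.2314,0.0331,0,0,0,10.4]' | head -c 900
python3 -m jog '[200,0,0,0.03,0,0,0, 200,0,0,0.06,0,0,0, 200,0,0,0.08,0,0,0, 200,0,0,0.08,0,0,0, 200,0,0,0.08,0,0,0]'
python3 - <<'E'
from h import *
im=env.snapshot('top');a=cv2.resize(im[140:230,170:370],(800,360),interpolation=cv2.INTER_CUBIC)
b=env.snapshot('side')
cv2.imwrite('pics/t3.png',np.vstack([a,cv2.resize(b[150:270,160:360],(400,240),interpolation=cv2.INTER_CUBIC).repeat(1,1) if 0 else cv2.copyMakeBorder(cv2.resize(b[150:250,170:330],(384,240),interpolation=cv2.INTER_CUBIC),0,0,0,416,0)]))
E
```

```text
clock: 6.9
eef_pos: [0.5686, 0.1121, 0.1613]
eef_rot: [[0.014, 1.0, 0.0], [1.0, -0.014, -0.0], [-0.0, 0.0, -1.0]]
contact_force: [-0.4, 0.5, -1.8]
grip_width: 0.0244
grasp_force: 49.5
clock: 7.32
eef_pos: [0.5675, 0.1157, 0.0812]
eef_rot: [[0.009, 1.0, -0.001], [1.0, -0.009, 0.0], [0.0, -0.001, -1.0]]
contact_force: [0.1, -0.3, -0.9]
grip_width: 0.0246
grasp_force: 49.5
```

View pics/t3.png

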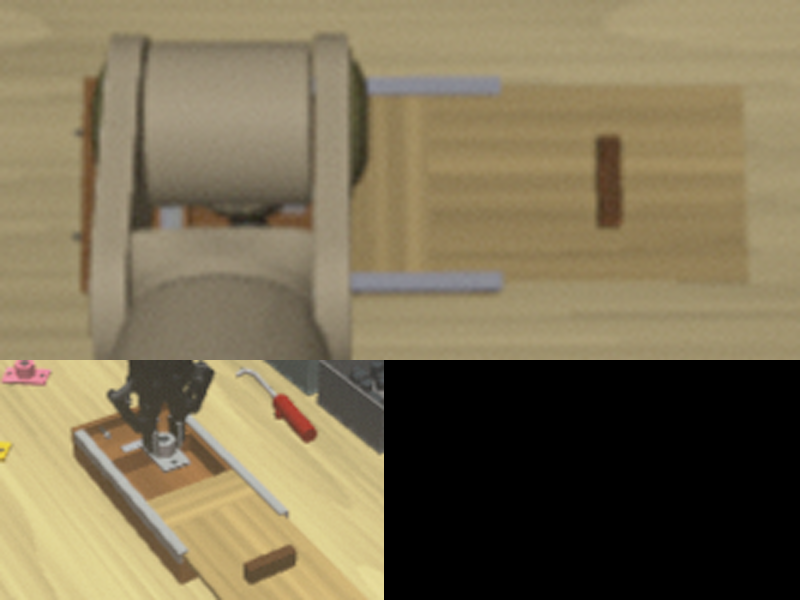

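The side crop (bottom) shows the plate held level over the opening, clear of ledge and lid. Lower slowly.

```bash
python3 -m jog '[200,0,0,0.012,0,0,0, 200,0,0,0.024,0,0,0, 200,0,0,0.034,0,0,0, 200,0,0,0.039,0,0,0, 200,0,0,0.039,0,0,0]'
python3 -m jog '[200,0,0,0.001,0,0,0, 200,0,0,0.002,0,0,0, 200,0,0,0.003,0,0,0, 200,0,0,0.004,0,0,0,200,0,0,0.004,0,0,0]'
```

```text
clock: 7.83
eef_pos: [0.5678, 0.1147, 0.0421]
eef_rot: [[0.01, 1.0, -0.001], [1.0, -0.01, -0.0], [-0.0, -0.001, -1.0]]
contact_force: [0.5, 0.2, -3.1]
grip_width: 0.0247
grasp_force: 49.7
clock: 8.25
eef_pos: [0.5679, 0.1146, 0.0384]
eef_rot: [[0.011, 1.0, 0.0], [1.0, -0.011, -0.0], [-0.0, 0.0, -1.0]]
contact_force: [0.6, -0.4, -2.0]
grip_width: 0.0247
grasp_force: 49.7
```

```bash
python3 -m jog '[200,0,0,0.001,0,0,0, 200,0,0,0.002,0,0,0, 200,0,0,0.002,0,0,0]'
python3 -m jog '[200,0,0,0.001,0,0,0, 200,0,0,0.001,0,0,0]'
```

```text
clock: 8.5
eef_pos: [0.5679, 0.1146, 0.0363]
eef_rot: [[0.011, 1.0, 0.0], [1.0, -0.011, 0.0], [0.0, 0.0, -1.0]]
contact_force: [0.4, -0.2, -2.2]
grip_width: 0.0245
grasp_force: 49.6
clock: 8.67
eef_pos: [0.5679, 0.1146, 0.0362]
eef_rot: [[0.01, 1.0, 0.001], [1.0, -0.01, -0.0], [-0.0, 0.001, -1.0]]
contact_force: [-2.4, -0.2, 5.7]
grip_width: 0.0245
grasp_force: 50.6
```

Contact felt. Release and rise.

```bash
python3 -m jog '[120,0,0,0,0,0,0, 110,0,0,0,0,0,0, 110,0,0,0,0,0,0, 110,0,0,0,0,0,0,110,0,0,0,0,0,0,110,0,0,0,0,0,0]'
python3 -m jog '[110,0,0,-0.02,0,0,0, 110,0,0,-0.05,0,0,0, 110,0,0,-0.09,0,0,0, 110,-0.03,0,-0.12,0,0,0, 110,-0.07,0,-0.12,0,0,0,110,-0.11,0,-0.12,0,0,0,110,-0.14,0,-0.12,0,0,0,110,-0.14,0,-0.12,0,0,0]'
python3 - <<'E'
from h import *
im=env.snapshot('wrist');cv2.imwrite('pics/w4.png',im)
s=env.get_state();print(s['eef_pos'])
for th,z in (('ridge_crest',.037),('nutplate',.004),('stop',0),('slidebox',0),('lid',.034),('cleat',.064)):
    for r in env.spot_point('wrist',th)[:1]: print(th,r['conf'],px(r['centre']),ray('wrist',px(r['centre']),z))
env.snapshot('top')
for r in env.spot_point('top','cleat')[:1]:print('top',px(r['centre']),ray('top',px(r['centre']),.064))
E
```

```text
clock: 9.17
eef_pos: [0.5679, 0.1146, 0.0353]
eef_rot: [[0.01, 1.0, -0.0], [1.0, -0.01, 0.0], [0.0, -0.0, -1.0]]
contact_force: [1.3, 0.5, 0.2]
grip_width: 0.0481
grasp_force: 0.0
clock: 9.83
eef_pos: [0.5665, -0.0303, 0.1555]
eef_rot: [[0.015, 1.0, 0.001], [1.0, -0.015, -0.001], [-0.001, 0.001, -1.0]]
contact_force: [0.5, 0.0, 0.5]
grip_width: 0.0487
grasp_force: 0.0
[ 0.56638522 -0.02788669  0.15530983]
ridge_crest 0.35 [254.3104, 55.9872] [[0.56592503 0.08256568 0.037     ]]
nutplate 0.62 [252.416, 17.5104] [[0.5644948  0.11660433 0.004     ]]
slidebox 0.63 [252.9792, 55.104] [[0.56444931 0.08949353 0.        ]]
lid 0.83 [250.624, 240.1152] [[ 0.56090182 -0.07167518  0.034     ]]
cleat 0.7 [256.8192, 296.4096] [[ 0.5662348  -0.11103888  0.064     ]]
top [321.8944, 185.5104] [[ 0.56284555 -0.11429504  0.064     ]]
```

View pics/w4.png

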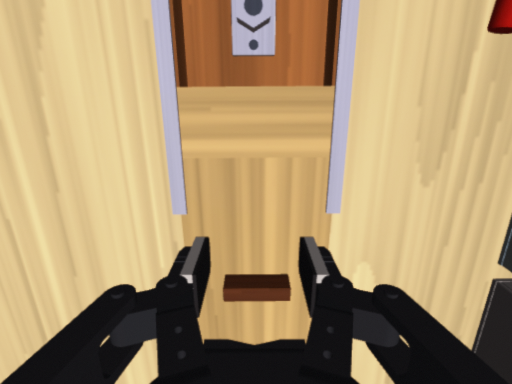

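The nut plate lies flat in the box, nut up, at (253,20) px, and the cleat is at (257,288). I'll shut the fingers, go behind the cleat and lower.

```bash
python3 -m jog '[255,-0.04,0,0,0,0,0, 255,-0.08,0,0,0,0,0, 255,-0.12,0,0,0,0,0, 255,-0.12,0,0.02,0,0,0, 255,-0.12,0,0.05,0,0,0, 255,-0.12,0,0.075,0,0,0,255,-0.12,0,0.083,0,0,0,255,-0.12,0,0.083,0,0,0]' 30
python3 -m jog '[255,0,0,0.002,0,0,0,255,0,0,0.002,0,0,0]'
python3 - <<'E'
from h import *
im=env.snapshot('side');cv2.imwrite('pics/s5.png',cv2.resize(im[170:280,210:350],(560,440),interpolation=cv2.INTER_CUBIC))
E
```

```text
clock: 10.95
eef_pos: [0.5645, -0.1446, 0.0706]
eef_rot: [[0.01, 1.0, -0.004], [1.0, -0.01, 0.002], [0.002, -0.004, -1.0]]
contact_force: [-0.0, -1.0, 0.1]
grip_width: 0.0
grasp_force: 0.0
clock: 11.12
eef_pos: [0.5659, -0.1454, 0.0716]
eef_rot: [[0.01, 1.0, 0.002], [1.0, -0.01, -0.001], [-0.001, 0.002, -1.0]]
contact_force: [-0.7, -0.3, 0.0]
grip_width: -0.0002
grasp_force: 0.0
```

View pics/s5.png

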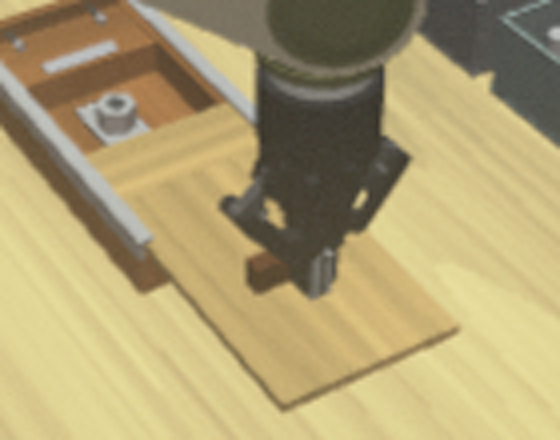

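The fingers stand just behind the cleat, low and clear of the lid. Push forward, feeling.

```bash
python3 -m jog '[255,0.003,0,0,0,0,0,255,0.006,0,0,0,0,0,255,0.009,0,0,0,0,0,255,0.012,0,0,0,0,0,255,0.015,0,0,0,0,0,255,0.018,0,0,0,0,0,255,0.021,0,0,0,0,0,255,0.024,0,0,0,0,0]'
python3 -m jog '[255,0.005,0,0,0,0,0,255,0.01,0,0,0,0,0,255,0.015,0,0,0,0,0,255,0.02,0,0,0,0,0,255,0.025,0,0,0,0,0,255,0.03,0,0,0,0,0,255,0.035,0,0,0,0,0,255,0.04,0,0,0,0,0]'
python3 - <<'E'
from h import *
env.snapshot('top')
for th,z in (('cleat',.064),('lid',.034)):
  for r in env.spot_point('top',th)[:1]:print(th,r['conf'],px(r['centre']),ray('top',px(r['centre']),z))
E
```

```text
clock: 11.83
eef_pos: [0.566, -0.1221, 0.0711]
eef_rot: [[0.011, 1.0, 0.002], [1.0, -0.011, -0.002], [-0.002, 0.002, -1.0]]
contact_force: [-0.2, -6.7, 4.1]
grip_width: -0.0003
grasp_force: 3.2
clock: 12.5
eef_pos: [0.5657, -0.0807, 0.0702]
eef_rot: [[0.01, 1.0, -0.0], [1.0, -0.01, 0.0], [0.0, -0.0, -1.0]]
contact_force: [1.1, -3.0, 1.8]
grip_width: 0.0001
grasp_force: 1.2
lid 0.68 [284.8768, 186.70080000000002] [[ 0.56415618 -0.019077    0.034     ]]
```

```bash
python3 -m jog '[255,0.005,0,0,0,0,0,255,0.01,0,0,0,0,0,255,0.015,0,0,0,0,0,255,0.02,0,0,0,0,0,255,0.025,0,0,0,0,0,255,0.03,0,0,0,0,0,255,0.035,0,0,0,0,0,255,0.04,0,0,0,0,0]'
python3 -m jog '[255,0.002,0,0,0,0,0,255,0.004,0,0,0,0,0,255,0.006,0,0,0,0,0,255,0.008,0,0,0,0,0,255,0.01,0,0,0,0,0,255,0.012,0,0,0,0,0]'
python3 - <<'E'
from h import *
im=env.snapshot('top');cv2.imwrite('pics/t6.png',cv2.resize(im[140:230,170:370],(800,360),interpolation=cv2.INTER_CUBIC))
for th,z in (('cleat',.064),('lid',.034)):
  for r in env.spot_point('top',th)[:1]:print(th,r['conf'],px(r['centre']),ray('top',px(r['centre']),z))
E
```

```text
clock: 13.32
eef_pos: [0.5662, -0.0408, 0.0703]
eef_rot: [[0.01, 1.0, 0.0], [1.0, -0.01, 0.0], [0.0, 0.0, -1.0]]
contact_force: [-0.2, 0.2, -0.9]
grip_width: 0.0001
grasp_force: 0.4
clock: 13.82
eef_pos: [0.5664, -0.0293, 0.0703]
eef_rot: [[0.011, 1.0, 0.0], [1.0, -0.011, -0.0], [-0.0, 0.0, -1.0]]
contact_force: [-0.0, -0.8, -1.2]
grip_width: 0.0
grasp_force: 0.5
cleat 0.96 [282.0096, 185.2032] [[ 0.56480709 -0.00954482  0.064     ]]
lid 0.89 [266.8032, 185.5104] [[0.56792252 0.02963856 0.034     ]]
```

View pics/t6.png

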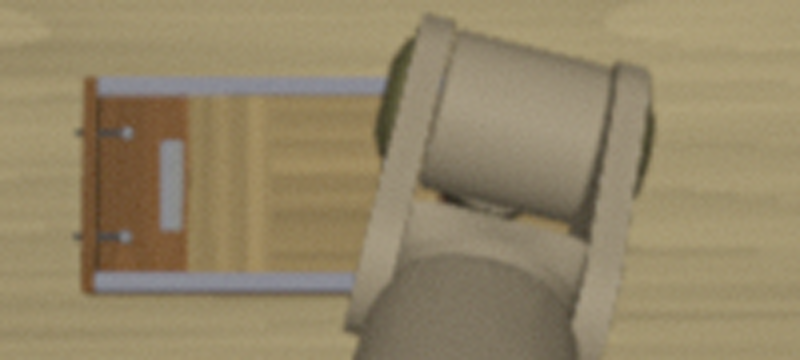

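The lid's leading edge is at col 187 (box y ≈ 81), just before the ridge. The screw faces at col 131 are about 37 mm on. Over the ridge slowly.

```bash
python3 -m jog '[255,0.001,0,0,0,0,0,255,0.002,0,0,0,0,0,255,0.003,0,0,0,0,0,255,0.004,0,0,0,0,0,255,0.005,0,0,0,0,0,255,0.006,0,0,0,0,0,255,0.007,0,0,0,0,0,255,0.008,0,0,0,0,0]'
python3 -m jog '[255,0.001,0,0,0,0,0,255,0.002,0,0,0,0,0,255,0.003,0,0,0,0,0,255,0.004,0,0,0,0,0,255,0.005,0,0,0,0,0,255,0.006,0,0,0,0,0,255,0.007,0,0,0,0,0,255,0.008,0,0,0,0,0]'
python3 -m jog '[255,0.001,0,0,0,0,0,255,0.002,0,0,0,0,0,255,0.003,0,0,0,0,0,255,0.004,0,0,0,0,0,255,0.005,0,0,0,0,0,255,0.006,0,0,0,0,0]'
```

```text
clock: 14.63
eef_pos: [0.5666, -0.0216, 0.0705]
eef_rot: [[0.01, 1.0, 0.0], [1.0, -0.01, -0.001], [-0.001, 0.0, -1.0]]
contact_force: [-0.2, -3.2, 3.1]
grip_width: -0.0002
grasp_force: 1.7
clock: 15.3
eef_pos: [0.5669, -0.0142, 0.0706]
eef_rot: [[0.011, 1.0, 0.001], [1.0, -0.011, -0.002], [-0.002, 0.001, -1.0]]
contact_force: [-0.2, -6.2, 2.5]
grip_width: 0.0005
grasp_force: 3.6
clock: 15.8
eef_pos: [0.5669, -0.0081, 0.0706]
eef_rot: [[0.011, 1.0, 0.001], [1.0, -0.011, -0.002], [-0.002, 0.001, -1.0]]
contact_force: [0.1, -6.9, 2.7]
grip_width: -0.0002
grasp_force: 3.6
```

```bash
python3 -m jog '[255,0.001,0,0,0,0,0,255,0.002,0,0,0,0,0,255,0.003,0,0,0,0,0,255,0.004,0,0,0,0,0,255,0.005,0,0,0,0,0]'
python3 -m jog '[255,0.0007,0,0,0,0,0,255,0.0014,0,0,0,0,0,255,0.002,0,0,0,0,0]'
python3 - <<'E'
from h import *
im=env.snapshot('top');cv2.imwrite('pics/t7.png',cv2.resize(im[150:225,180:260],(640,600),interpolation=cv2.INTER_CUBIC))
print(env.get_state()['contact_force'])
E
```

```text
clock: 16.22
eef_pos: [0.5665, -0.0019, 0.0701]
eef_rot: [[0.01, 1.0, -0.001], [1.0, -0.01, 0.001], [0.001, -0.001, -1.0]]
contact_force: [0.1, -0.6, 1.3]
grip_width: -0.0
grasp_force: 0.5
clock: 16.47
eef_pos: [0.5665, -0.0001, 0.0701]
eef_rot: [[0.01, 1.0, -0.001], [1.0, -0.01, 0.0], [0.0, -0.001, -1.0]]
contact_force: [0.7, -1.5, -0.5]
grip_width: 0.0002
grasp_force: 0.4
[ 0.22977898 -0.21862782  0.26641826]
```

View pics/t7.png

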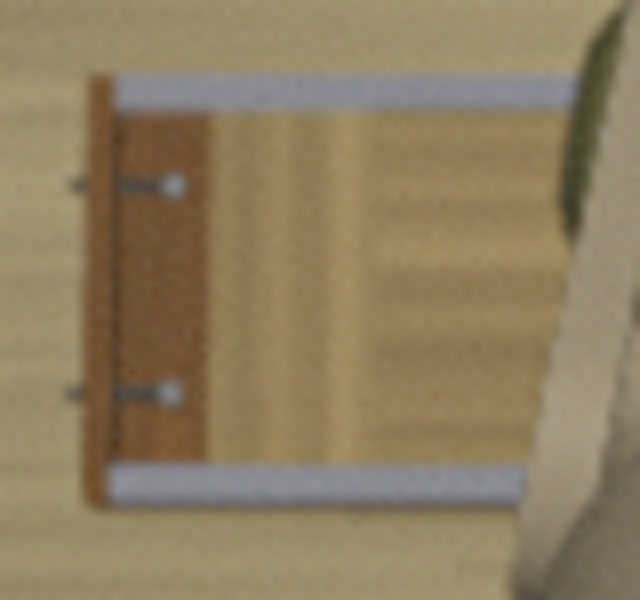

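Past the ridge: the lid edge is at col 208 and the screw faces at col 187, about 7 mm to go. Creep.

```bash
python3 -m jog '[255,0.0006,0,0,0,0,0,255,0.0012,0,0,0,0,0,255,0.0018,0,0,0,0,0,255,0.0024,0,0,0,0,0,255,0.003,0,0,0,0,0,255,0.0035,0,0,0,0,0,255,0.004,0,0,0,0,0]'
python3 -m jog '[255,0.0003,0,0,0,0,0,255,0.0006,0,0,0,0,0,255,0.0009,0,0,0,0,0,255,0.0012,0,0,0,0,0]'
```

```text
clock: 17.1
eef_pos: [0.5667, 0.0037, 0.0703]
eef_rot: [[0.01, 1.0, -0.0], [1.0, -0.01, 0.0], [0.0, -0.0, -1.0]]
contact_force: [0.7, -0.4, -0.8]
grip_width: 0.0
grasp_force: 0.4
clock: 17.43
eef_pos: [0.5667, 0.0048, 0.0703]
eef_rot: [[0.011, 1.0, -0.0], [1.0, -0.011, -0.0], [-0.0, -0.0, -1.0]]
contact_force: [-0.5, -0.6, -0.9]
grip_width: -0.0001
grasp_force: 0.4
```

```bash
python3 -m jog '[255,0.0003,0,0,0,0,0,255,0.0006,0,0,0,0,0,255,0.0006,0,0,0,0,0]'
```

```text
clock: 17.68
eef_pos: [0.5667, 0.0055, 0.0704]
eef_rot: [[0.011, 1.0, 0.0], [1.0, -0.011, 0.0], [0.0, 0.0, -1.0]]
contact_force: [0.4, -0.3, -0.8]
grip_width: 0.0001
grasp_force: 0.3
```

```bash
python3 -m jog '[255,0.0003,0,0,0,0,0,255,0.0006,0,0,0,0,0,255,0.0006,0,0,0,0,0]' | grep -E 'eef_pos|contact|grasp'
```

```text
eef_pos: [0.5667, 0.0061, 0.0703]
contact_force: [-0.2, -0.2, 0.1]
grasp_force: 0.3
```

```bash
python3 -m jog '[255,0.0003,0,0,0,0,0,255,0.0005,0,0,0,0,0,255,0.0005,0,0,0,0,0]' | grep -E 'eef_pos|contact|grasp'
```

```text
eef_pos: [0.5667, 0.0066, 0.0703]
contact_force: [-0.1, -0.4, -0.7]
grasp_force: 0.4
```

```bash
python3 -m jog '[255,0.0003,0,0,0,0,0,255,0.0005,0,0,0,0,0,255,0.0005,0,0,0,0,0]' | grep -E 'eef_pos|contact|grasp'
```

```text
eef_pos: [0.5668, 0.0071, 0.0703]
contact_force: [0.1, -1.3, 0.4]
grasp_force: 0.4
```

```bash
python3 -m jog '[255,0.0003,0,0,0,0,0,255,0.0005,0,0,0,0,0,255,0.0005,0,0,0,0,0]' | grep -E 'eef_pos|contact|grasp'
```

```text
eef_pos: [0.5668, 0.0075, 0.0703]
contact_force: [-0.5, -0.5, -0.8]
grasp_force: 0.4
```

```bash
python3 -m jog '[255,0.0002,0,0,0,0,0,255,0.0004,0,0,0,0,0,255,0.0004,0,0,0,0,0]' | grep -E 'eef_pos|contact|grasp'
```

```text
eef_pos: [0.5668, 0.0079, 0.0703]
contact_force: [1.4, -0.8, -0.3]
grasp_force: 0.5
```

```bash
python3 -m jog '[255,0.0002,0,0,0,0,0,255,0.0004,0,0,0,0,0,255,0.0004,0,0,0,0,0]' | grep -E 'eef_pos|contact|grasp'
```

```text
eef_pos: [0.5668, 0.0083, 0.0703]
contact_force: [-0.8, -1.2, -0.8]
grasp_force: 0.5
```

```bash
python3 -m jog '[255,0.0002,0,0,0,0,0,255,0.0004,0,0,0,0,0,255,0.0004,0,0,0,0,0]' | grep -E 'eef_pos|contact|grasp'
```

```text
eef_pos: [0.5668, 0.0087, 0.0703]
contact_force: [-0.5, -0.5, 0.3]
grasp_force: 0.5
```

```bash
python3 -m jog '[255,0.0002,0,0,0,0,0,255,0.0004,0,0,0,0,0,255,0.0004,0,0,0,0,0]' | grep -E 'eef_pos|contact|grasp'
```

```text
eef_pos: [0.5668, 0.0091, 0.0703]
contact_force: [0.9, -1.2, 0.3]
grasp_force: 0.5
```

```bash
python3 -m jog '[255,0.0002,0,0,0,0,0,255,0.0003,0,0,0,0,0,255,0.0003,0,0,0,0,0]' | grep -E 'eef_pos|contact|grasp'
```

```text
eef_pos: [0.5668, 0.0094, 0.0703]
contact_force: [-0.3, -1.1, 0.4]
grasp_force: 0.7
```

```bash
python3 -m jog '[255,0.0002,0,0,0,0,0,255,0.0003,0,0,0,0,0,255,0.0003,0,0,0,0,0]' | grep -E 'eef_pos|contact|grasp'
python3 - <<'E'
from h import *
im=env.snapshot('top');cv2.imwrite('pics/t8.png',cv2.resize(im[150:225,180:260],(640,600),interpolation=cv2.INTER_CUBIC))
E
```

```text
eef_pos: [0.5668, 0.0095, 0.0703]
contact_force: [0.1, -3.3, 0.6]
grasp_force: 1.8
```

View pics/t8.png

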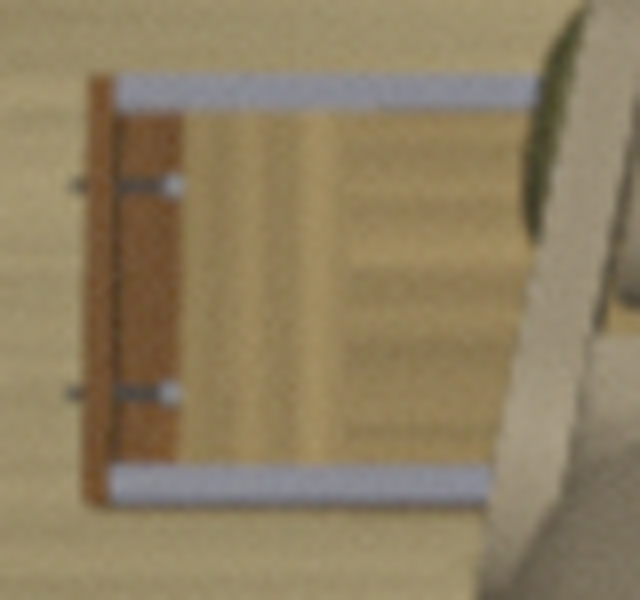

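The lid edge is now at the screw faces (col ~183) and the force is rising: contact. Build up gently.

```bash
python3 -m jog '[255,0.0001,0,0,0,0,0,255,0.0002,0,0,0,0,0,255,0.0002,0,0,0,0,0]' | grep -E 'eef_pos|contact|grasp'
```

```text
eef_pos: [0.567, 0.0096, 0.0703]
contact_force: [0.2, -5.0, -0.6]
grasp_force: 2.6
```

```bash
python3 -m jog '[255,0.0001,0,0,0,0,0,255,0.0002,0,0,0,0,0,255,0.0003,0,0,0,0,0,255,0.0003,0,0,0,0,0]' | grep -E 'eef_pos|contact|grasp'
```

```text
eef_pos: [0.567, 0.0096, 0.0704]
contact_force: [-0.3, -6.4, -2.6]
grasp_force: 3.3
```

```bash
python3 -m jog '[255,0.0001,0,0,0,0,0,255,0.0003,0,0,0,0,0,255,0.0005,0,0,0,0,0,255,0.0005,0,0,0,0,0]' | grep -E 'eef_pos|contact|grasp'
```

```text
eef_pos: [0.5671, 0.0097, 0.0704]
contact_force: [-0.2, -9.1, -0.0]
grasp_force: 4.6
```

```bash
python3 -m jog '[255,0.0002,0,0,0,0,0,255,0.0003,0,0,0,0,0,255,0.0003,0,0,0,0,0,255,0.0003,0,0,0,0,0,255,0.0003,0,0,0,0,0,255,0.0003,0,0,0,0,0,255,0.0003,0,0,0,0,0,255,0.0003,0,0,0,0,0]' | grep -E 'eef_pos|contact|grasp'
python3 -m jog '[255,0,0,0,0,0,0,255,0,0,0,0,0,0,255,0,0,0,0,0,0,255,0,0,0,0,0,0,255,0,0,0,0,0,0,255,0,0,0,0,0,0,255,0,0,0,0,0,0,255,0,0,0,0,0,0]' | grep -E 'eef_pos|contact|grasp'
```

```text
eef_pos: [0.5671, 0.0097, 0.0704]
contact_force: [0.1, -11.3, -1.2]
grasp_force: 5.3
eef_pos: [0.5671, 0.0097, 0.0704]
contact_force: [0.1, -10.8, -0.3]
grasp_force: 5.3
```

Held at about 11 N for over a second. Back off, rise and check.

```bash
python3 -m jog '[255,-0.002,0,0,0,0,0,255,-0.008,0,0,0,0,0,255,-0.018,0,0,0,0,0,255,-0.018,0,-0.03,0,0,0,255,-0.018,0,-0.07,0,0,0,255,-0.018,0,-0.11,0,0,0,255,-0.018,0,-0.13,0,0,0,255,-0.018,0,-0.13,0,0,0]'
python3 -m jog '[255,-0.04,0,0,0,0,0,255,-0.08,0,0,0,0,0,255,-0.12,0,0,0,0,0,255,-0.12,0,0,0,0,0,255,-0.12,0,0,0,0,0,255,-0.12,0,0,0,0,0]' | grep -E 'clock|eef_pos|contact'
python3 - <<'E'
from h import *
im=env.snapshot('top');cv2.imwrite('pics/t9.png',cv2.resize(im[140:230,170:370],(800,360),interpolation=cv2.INTER_CUBIC))
E
```

```text
clock: 23.15
eef_pos: [0.5681, -0.0076, 0.2054]
eef_rot: [[0.01, 1.0, 0.009], [1.0, -0.01, -0.002], [-0.001, 0.009, -1.0]]
contact_force: [1.1, -0.3, 0.1]
grip_width: -0.0
grasp_force: 0.0
clock: 23.65
eef_pos: [0.5649, -0.1269, 0.1995]
contact_force: [-0.1, 0.6, -0.5]
```

View pics/t9.png

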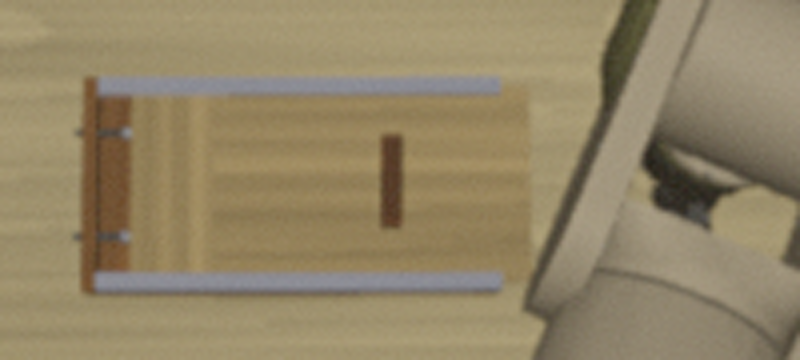

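The lid is home against the screws (edge at col ~131), and the gripper is clear.

```bash
python3 -c "
from station import env
print(env.finish_job())"
```

```text
the job is handed in; nothing more can be done
None
```

I set the nut plate flat on the box floor, nut up, slid the lid over the ridge and held it against the stop screws at about 11 N for over a second. The last picture showed it home and the gripper clear, and I handed the job in at about 24 s; no verdict came back.

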